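# Read the red reference tube through the third filter of a tube photometer

## Robot

A 7-joint arm with a two-finger parallel gripper is mounted at the origin on the work surface. World frame = base frame: x ahead of the robot, y to its left, z up, the work surface at z = 0. Lengths are in m, angles in degrees, forces in N, time in s.
With the tool pointing down it reaches from about 0.4 to 0.925 m from the base axis. Payload 5.6 kg.
Tool frame: the origin (TCP) lies at the very end of the fingers, on their centre line; the grasp point (between the pads) lies 19 mm behind it; z points along the fingers, y is the line along which they close (so a half turn about z gives the same grasp; the last joint's range is limited). The gripper opens to 85 mm and grips with 20 to 120 N. Pads are 22 mm wide; open, the fingers measure 114 mm over their backs; the gripper's body (76 mm by 85 mm) begins 54 mm behind the grasp point. The pads swing forward as they close: fully open they stand 13 mm farther back than shut.
Start: joints at [65.661, 26.786, -0.665, 91.828, 0.344, 61.387, -3.226], TCP at [0.242, -0.603, 0.208] pointing down, gripper open.
Joint ranges: [-144.91, 144.91], [-17.63, 115.5], [-89.93, 88.59], [15.96, 139.68], [-74.01, 254.01], [8.47, 105.57], [-167.45, 167.45]. Speed limits (degrees/s): [147.25, 147.25, 180, 180, 180, 180, 180].

## Interface

Orientations are given as [roll, pitch, yaw] about the fixed x, y, z axes, in that order (R = Rz(yaw) Ry(pitch) Rx(roll)).
In Python, from workcell import observe, vision, workorder, recognise gives the robot as it stands.
- The arm moves only by the shell command python3 -m jog 'ROWS'. ROWS is JSON, a list that holds one entry, the list of rows, each a list of 5 numbers: the shift along the tool's x, y, z in m, then the turn about the tool's z in rad, then the opening, from 0 (shut) to 1 (fully open). A call has 1 to 5 rows; each row shifts and turns the commanded pose from where the row before left it, along the tool's axes as they then stand; what a row does not reach is not made up. A row lasts 1/12 s, in which the tool goes at most 41.7 mm and 7.16 degrees, less where a joint would pass 70% of its speed; a pose out of reach is approached as far as the arm can. A call is refused whole if a number of a shift passes 0.0417 or a number of a turn 0.125, either way. A call with a gripper value outside its range is refused whole. The fingers move at their own pace and stop on an object; the grip force is fixed at half the most. Time passes only in rows, so rows that do not move let the fingers close. It gives the time, the measured TCP pose, the force, the opening and the grip force at its end, in the units of the state.
- observe(): the state, without advancing time (a new reading comes with each control period).
- vision.get_image(name): name is "scene" or "top"; returns a dict with "frame" (420x560x3 uint8, red, green, blue), "range_z" (420x560 float32, m along the optical axis (not along the pixel's ray), 0 where there is no reading), "fx", "fy", "cx", "cy" (pixels), "eye" and "rotation" of the camera in the world. Camera axes: x right, y down, z forward; pixel columns grow to the right and rows downward; lengths in m; the calibration is good to about 2 mm. A picture is of the moment at which its call begins.
- workorder.job_done(): hands the job in; it is judged then, once.
Trained networks look in the newest picture that a camera, given by its name, has taken for a name from the list of things; names that differ only in an ending like _2 or _b are one class to them, and where a whole thing is asked for, a point or a joint stands for the part that bears it (a point fixed in the world has none). Each returns a list of dicts, best first, with "p" (0 to 1); they miss things now and then, are a little off and sometimes report something else, mostly with a low value. They report only what shows in the picture. A call takes as long as a camera call. They do not tell look-alikes from the thing itself.
- recognise(camera, name): "position" ([column, row] as shares, 0 to 1, of the picture: columns of its width, rows of its height, amid what is visible of it).
The state is a dict: "time_s": time; "joints": joint angles; "qvel": joint speeds; "tau": joint torques, N m; "tool_pos": TCP position; "ee_rot": TCP orientation; "contact_force": force on the tool from outside, world axes, zero at the start; "ft_torque": the same for the moment, N m; "width": finger opening in m; "grasp_force": force on a finger pad.
Only numpy, scipy, OpenCV 4.12 (cv2) and the standard library are available. Lean on these libraries where they do the work, as an engineer would, in place of code of your own. Each camera call takes 0.05 s, during which the arm holds its last target. There are 200 camera calls.

## Task

Check the tube photometer with its red-capped reference tube: take that tube from the blue wire rack and lower it upright into the photometer's well until it rests on the bottom, and only then let go of it. Then turn the black attenuator knob clockwise from its home stop, counting the clicks, to the third filter stop without running on to the fourth, and finish holding the knob there for the reading, because it springs back home if you let go. Leave the other two tubes in the rack and disturb nothing else on the bench.

Things in the scene. Friction and masses are not known exactly. Their poses are not given: they have to be found in the camera images.
- red_tube_center (a point): Red-capped reference tube, solid amber glass, about 60 g: round-bottomed, glass 16 mm and cap 19 mm in diameter, 125 mm long. This point is on its axis half-way up, 62.5 mm above its bottom; z runs along the tube to the cap. Grip it by the cap, which spans 35.5 to 62.5 mm above this point (middle 49 mm above). It starts upright in the rack.
- tube_rack: Blue wire tube rack, fixed, 147 mm (its x) by 42 mm (its y), 85 mm high, origin under its centre, z up. The three tubes stand in a row parallel to its x, 10.5 mm to its -y side, 63 mm apart, on a floor 8 mm above the bench; any of the three places can hold the red tube. Wire cells of 21 mm, tiers 36 and 78 mm up, end hoops to 85 mm: lift a tube straight up.
- blue_tube_center (a point): Centre (half-way up) of the blue-capped tube of clear glass, same size as the red one, standing in the rack. It stays there.
- white_tube_center (a point): Centre (half-way up) of the white-capped tube of green glass, same size as the red one, standing in the rack. It stays there.
- photometer: White bench photometer, fixed, 250 mm (its x) by 330 mm (its y), flat deck 95 mm above the bench; display and keys on the sloping front at -x. Origin under its centre. In its frame the tube well is at x 0, y +85 mm, the knob at x 0, y -75 mm. A black light-shield cap stands open behind (+x) the well, 50 mm from the well's axis, rising to 50 mm above the deck.
- well_mouth (a point): Centre of the mouth of the photometer's tube well: an upright round hole 19 mm wide with a 2 mm chamfer in a square metal block, 100 mm above the bench (5 mm above the deck), 60 mm deep. A tube that is home stands 65 mm out of it. Axes as the photometer's.
- well_floor (a point): Centre of the flat bottom of the tube well, 60 mm below its mouth and 40 mm above the bench. Axes as the photometer's.
- knob_grip (a point): Point on the axis of the black attenuator knob at gripping height, 122 mm above the bench (27 mm above the deck). The knob is a bar 46 mm long, 14 mm thick, from 6.5 to 36.5 mm above the deck, on a round skirt 52 mm wide on a round blue dial. x points along the bar to its white pointer line and turns with the knob; y across the bar, z up.
- attenuator (a joint): Knob angle, rad: 0 at the home stop, where it starts, growing clockwise seen from above. Filter stops every 0.4 rad (third at 1.2; end of travel 2.0), each with a white dot on the blue dial, growing in size, after the white home bar. It drops into each stop with a click. Takes 0.03 to 0.15 N m, least entering a stop, most just beyond it; a spring returns it home from any stop if let go.
- reagent_bottle: White plastic bottle with red label and black cap, 68 mm wide, 150 mm tall, origin at the centre of its underside. It is a loose bystander; leave it alone.
- beaker: Glass beaker, 74 mm wide, 95 mm tall, origin at the centre of its underside. It is a loose bystander; leave it alone.
- flask: Glass conical flask, 72 mm wide at the foot, 110 mm tall, origin at the centre of its underside. It is a loose bystander; leave it alone.
- pipette_bulb: Red pipette bulb standing on its broad end, 54 mm wide, 80 mm tall, origin at the centre of its underside. It is a loose bystander; leave it alone.
- marker: White marker pen with blue cap, lying, 115 mm long (its x), 14 mm thick, origin under the middle of its barrel. It is a loose bystander; leave it alone.
Not all that is in view belongs to the job. Of the things like the part that bears red_tube_center, leave any that is yellow; of the rest the larger one is meant.

How it is judged:
By the outcome, as a careful person would: the job done as asked, in the order asked, and still so for the second after the job is handed in, while the arm keeps its last pose, push and grip.
It also fails if it takes over 58 s, if anything falls off the work surface, if the arm or the gripper's body presses on something with over 40 N, if the wrist force passes 120 N, or if a joint passes its speed limit or range.

## Working session

There is one attempt and no reset: what is moved stays moved. The work goes in short steps, Python scripts to look and compute and a shell command to move; the robot and the scene stay as the last step left them, time stands still between calls to the robot, and variables do not carry over. Pictures are saved under pics/ and viewed, at most 10 in all, crops included, and the job is handed in when it is done.

```bash
mkdir -p pics
cat > h.py <<'E'
import numpy as np, cv2
from workcell import observe, vision, workorder, recognise
def pt(im,u,v,z=None):
    """world point of pixel; z given -> intersect the plane at that height"""
    d=np.array([(u-im['cx'])/im['fx'],(v-im['cy'])/im['fy'],1.0]); R=np.array(im['rotation']); e=np.array(im['eye'])
    w=R@d
    s=im['range_z'][int(round(v)),int(round(u))] if z is None else (z-e[2])/w[2]
    return e+s*w
def cloud(im):
    v,u=np.mgrid[:420,:560]; r=im['range_z']
    P=np.stack([(u-im['cx'])/im['fx']*r,(v-im['cy'])/im['fy']*r,r],-1)
    return P@np.array(im['rotation']).T+np.array(im['eye'])
def save(im,name,box=None,k=1):
    f=im['frame'][:,:,::-1]
    if box: f=f[box[1]:box[3],box[0]:box[2]]
    cv2.imwrite('pics/'+name,cv2.resize(f,None,fx=k,fy=k,interpolation=cv2.INTER_CUBIC))
E
python3 - <<'E'
from h import *
s=observe(); print(s)
ims={}
for c in('scene','top'):
    im=vision.get_image(c); ims[c]=im; np.save(c+'.npy',im,allow_pickle=True)
    print(c,im['fx'],im['cx'],im['cy'],np.round(im['eye'],3),np.round(im['rotation'],3).tolist())
    for n in('red_tube_center','blue_tube_center','white_tube_center','tube_rack','photometer','well_mouth','knob_grip','reagent_bottle','beaker','flask','pipette_bulb','marker'):
        for r in recognise(c,n):
            if r['p']>.3:
                u,v=r['position'][0]*560,r['position'][1]*420
                print(c,n,round(r['p'],2),round(u),round(v),np.round(pt(im,min(u,559),min(v,419)),3))
a=np.vstack([cv2.resize(ims[c]['frame'][:,:,::-1],(400*1,300)) for c in ims])
cv2.imwrite('pics/scene.png',cv2.resize(ims['scene']['frame'][:,:,::-1],(800,600)));cv2.imwrite('pics/top.png',cv2.resize(ims['top']['frame'][:,:,::-1],(800,600)))
E
```

```text
{'time_s': 0.0, 'joints': array([65.66349852, 26.83518084, -0.66509773, 91.87907516,  0.34573668,
       61.38563117, -3.22521344]), 'qvel': array([-0.02060818, -0.01879289, -0.00197194,  0.02711326,  0.04833003,
       -0.03720129, -0.10201631]), 'tau': array([-6.90270954e-04, -5.32371032e+01,  2.12867442e-02, -2.51301724e+01,
        1.14735044e-02,  7.80466944e-03,  2.80031298e-05]), 'tool_pos': array([ 0.24187066, -0.60270559,  0.20706097]), 'ee_rot': array([-1.79902422e+02,  8.49218204e-03,  2.18708680e+01]), 'contact_force': array([-0.44211929, -0.34763578, -1.27513714]), 'ft_torque': array([ 0.0159468 , -0.00700471, -0.03835891]), 'grasp_force': 0.0, 'width': 0.08542180440110107}
scene 381.5392720158495 273.48470302003125 208.37195651993846 [1.033 0.179 0.713] [-144.444, -0.661, 100.027]
scene red_tube_center 0.77 345 174 [58.548 57.693 58.227]
scene red_tube_center 0.64 357 312 [46.542 45.688 46.222]
scene red_tube_center 0.61 333 168 [68.167 67.313 67.847]
scene blue_tube_center 0.57 326 226 [59.883 59.029 59.563]
scene white_tube_center 0.58 334 194 [58.863 58.009 58.543]
s
[... 761 characters left out ...]
nter 0.56 231 184 [-61.891 -62.255 -61.339]
top white_tube_center 0.57 231 217 [-61.81  -62.173 -61.258]
top white_tube_center 0.44 280 120 [-80.956 -81.319 -80.404]
top tube_rack 0.58 225 221 [-67.731 -68.094 -67.179]
top photometer 0.69 383 181 [-117.092 -117.455 -116.54 ]
top well_mouth 0.56 387 185 [-117.773 -118.136 -117.221]
top knob_grip 0.67 422 181 [-127.233 -127.597 -126.681]
top reagent_bottle 0.95 280 122 [-81.208 -81.571 -80.656]
top beaker 0.65 141 151 [-37.089 -37.452 -36.537]
top flask 0.84 201 131 [-57.458 -57.822 -56.906]
top flask 0.68 234 213 [-66.021 -66.384 -65.469]
top pipette_bulb 0.73 278 304 [-79.422 -79.785 -78.87 ]
top marker 0.87 132 217 [-32.995 -33.358 -32.443]
```

View pics/scene.png

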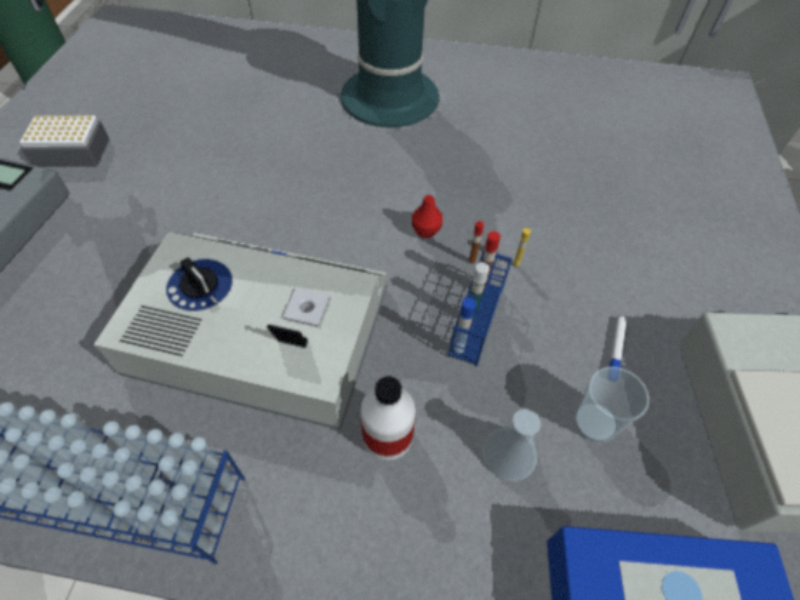

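View pics/top.png

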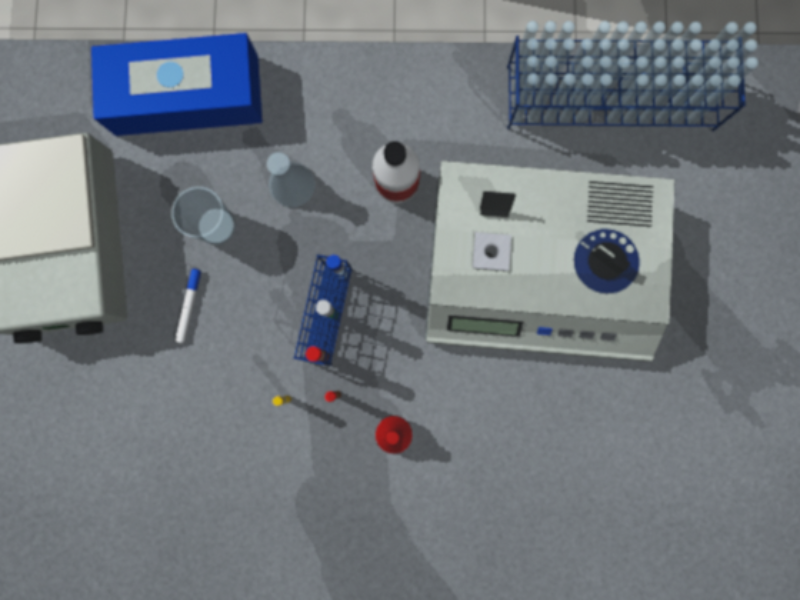

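The two pictures show the blue rack, with the red, white and blue caps at top-view (scaled 800x600) pixels (314,354), (324,307) and (333,262). The photometer's well is at (491,251) and the knob at (607,260).

There are three candidates for the red tube:
- **Red cap in the rack**, top (314,354): it is the larger one and stands in the rack, so it fits the description.
- **Small red cap on the bench**, top (331,396): a smaller look-alike.
- **Yellow cap**, top (278,400): to be left alone.

"rotation" is roll, pitch and yaw in degrees, so I'll fix the helper for that and measure.

```bash
sed -i "s/R=np.array(im\['rotation'\])/R=rot(im)/; s/np.array(im\['rotation'\]).T/rot(im).T/" h.py
cat >> h.py <<'E'
from scipy.spatial.transform import Rotation
def rot(im): return Rotation.from_euler('xyz',im['rotation'],degrees=True).as_matrix()
E
python3 - <<'E'
from h import *
ims={c:np.load(c+'.npy',allow_pickle=True).item() for c in('scene','top')}
def blob(c,name,m,zlo,zhi):
    im=ims[c];P=cloud(im)
    n,l,s,ct=cv2.connectedComponentsWithStats(m.astype(np.uint8))
    for i in range(1,n):
        if s[i,4]>8:
            Q=P[(l==i)]; zt=Q[:,2].max()
            if not -.05<Q[:,1].max()<.0+1: pass
            print(c,name,s[i,4],np.round(ct[i],1),'med',np.round(np.median(Q,0),3),'zmax',round(zt,3),'plane',np.round(pt(im,*ct[i],z=.12),3))
for c in ims:
    f=ims[c]['frame'].astype(int);r,g,b=f[...,0],f[...,1],f[...,2]
    P=cloud(ims[c]); reg=(P[...,0]>.2)&(P[...,0]<.8)&(abs(P[...,1])<.6)&(P[...,2]>.06)
    blob(c,'red',(r>120)&(g<60)&(b<60)&reg,0,0)
    blob(c,'yel',(r>120)&(g>100)&(b<70)&reg,0,0)
    blob(c,'white',(r>150)&(abs(r-b)<40)&reg&(P[...,2]>.11)&(P[...,2]<.16),0,0)
    blob(c,'blue',(b>130)&(r<70)&(P[...,2]>.1)&reg,0,0)
    blob(c,'black',(r<45)&(g<45)&(b<45)&reg,0,0)
# photometer deck
for c in ims:
    P=cloud(ims[c]); m=(abs(P[...,2]-.095)<.008)&(P[...,1]<.1)&(P[...,0]>.2)&(P[...,0]<.8)
    n,l,s,ct=cv2.connectedComponentsWithStats(m.astype(np.uint8)); i=1+s[1:,4].argmax()
    Q=P[l==i]; print(c,'deck',len(Q),cv2.minAreaRect(Q[:,:2].astype(np.float32)*1000),np.median(Q[:,2]))
save(ims['top'],'crop1.png',(180,150,290,330),3.3)
save(ims['top'],'crop2.png',(300,110,480,255),4.4)
E
```

```text
scene red 63 [300.6 142.6] med [0.384 0.136 0.075] zmax 0.082 plane [0.43  0.139 0.12 ]
scene red 26 [335.5 158.3] med [0.436 0.22  0.093] zmax 0.096 plane [0.463 0.218 0.12 ]
scene red 58 [345.6 167.7] med [0.495 0.24  0.132] zmax 0.136 plane [0.485 0.24  0.12 ]
scene yel 15 [367.8 164.7] med [0.431 0.293 0.081] zmax 0.086 plane [0.469 0.286 0.12 ]
scene white 74 [337.6 189.2] med [0.554 0.228 0.132] zmax 0.135 plane [0.546 0.229 0.12 ]
scene white 210 [274.6 286.8] med [0.773 0.142 0.116] zmax 0.13 plane [0.772 0.141 0.12 ]
scene white 42 [366.9 295.1] med [0.756 0.295 0.111] zmax 0.112 plane [0.76  0.293 0.12 ]
scene white 10 [362.1 293.5] med [0.754 0.287 0.111] zmax 0.111 plane [0.758 0.286 0.12 ]
scene white 9 [375.9 297.7] med [0.757 0.31  0.111] zmax 0.112 plane [0.761 0.308 0.12 ]
scene white 15 [370.9 300.5] med [0.764 0.302 0.111] zmax 0.111 plane [0.768 0.3   0.12 ]
scene blue 63 [328.1 212.2] med [0.614 0.214 0.133] zmax 0.135 plane [0.605 0.215 0.12 ]
scene black 15 [27.7  1.5] med [ 0.226 -0.55   0.255] zmax 0.261 plane [-0.017 -0.767  0.12 ]
scene black 55 [ 10.3 123.
[... 1182 characters left out ...]
0.697 -0.005  0.127] zmax 0.151 plane [ 0.698 -0.006  0.12 ]
top black 408 [425.6 183.7] med [ 0.617 -0.16   0.106] zmax 1.019 plane [ 0.618 -0.157  0.12 ]
top black 12 [314.7 225.3] med [0.538 0.054 0.072] zmax 0.081 plane [0.535 0.057 0.12 ]
top black 139 [ 61.4 229. ] med [0.525 0.569 0.07 ] zmax 0.078 plane [0.522 0.544 0.12 ]
top black 11 [363.1 229.3] med [ 0.532 -0.043  0.07 ] zmax 0.079 plane [ 0.528 -0.036  0.12 ]
scene deck 14508 ((648.510009765625, -88.20587158203125), (331.0135498046875, 211.70762634277344), 85.9266586303711) 0.09490899080462595
top deck 16344 ((646.9835205078125, -88.81552124023438), (330.93963623046875, 215.3859405517578), 85.67362976074219) 0.09573263911526764
```

View pics/crop1.png

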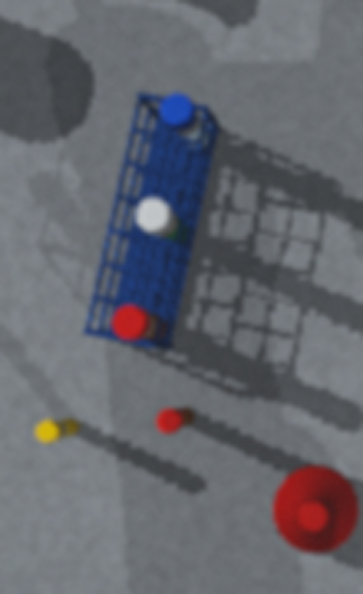

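View pics/crop2.png

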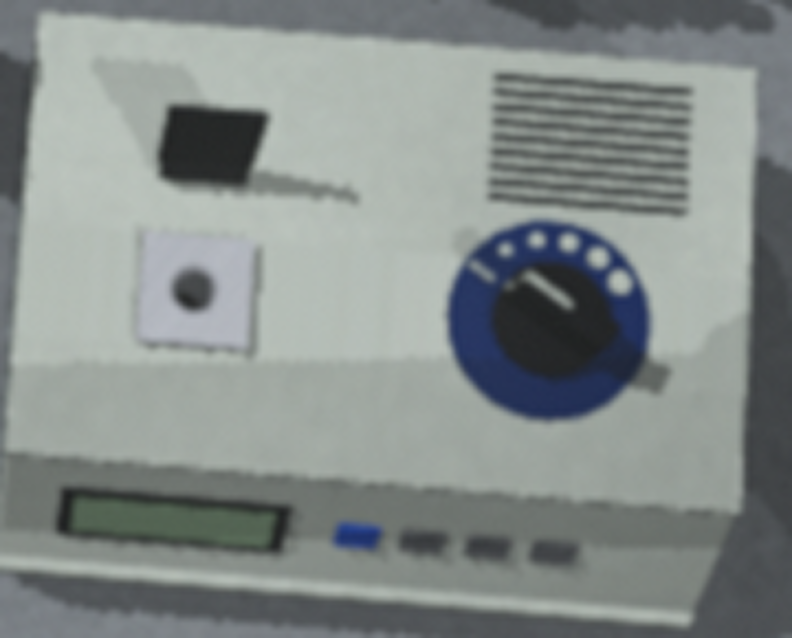

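The crops confirm it. The larger red-capped tube is in the rack, at top (219,247). The small red one at (231,277) and the yellow at (194,280) stand on the bench. The well is at about (344,176) and the knob at about (425,183), with its pointer at the home bar. Next I'll refine the positions.

```bash
cat >> h.py <<'E'
def delta(target,yaw):
    """shift in tool axes & turn from measured pose to target (tool down)"""
    s=observe(); R=Rotation.from_euler('xyz',s['ee_rot'],degrees=True).as_matrix()
    d=np.array(target)-s['tool_pos']; t=(s['ee_rot'][2]-yaw+180)%360-180
    print('t',round(s['time_s'],2),'tool',np.round(s['tool_pos'],4),np.round(s['ee_rot'],2),'world d',np.round(d,4),'tool d',np.round(R.T@d,4),'turn rad',round(np.radians(t),3),'F',np.round(s['contact_force'],1),'M',np.round(s['ft_torque'],2),'w',round(s['width'],4),'g',round(s['grasp_force'],1))
E
python3 - <<'E'
from h import *
ims={c:np.load(c+'.npy',allow_pickle=True).item() for c in('scene','top')}
for c in ims:
    im=ims[c];f=im['frame'].astype(int);r,g,b=f[...,0],f[...,1],f[...,2];P=cloud(im)
    for n,m in(('red',(r>110)&(g<70)&(b<70)),('white',(r>150)&(abs(r-b)<40)),('blue',(b>110)&(r<70))):
        q=m&(abs(P[...,2]-.134)<.005)&(P[...,0]<.66)&(P[...,0]>.45)&(P[...,1]>.15)&(P[...,1]<.3)
        v,u=np.nonzero(q); print(c,n,len(u),np.round(pt(im,u.mean(),v.mean(),.133),4),'cloud',np.round(P[q].mean(0),4))
    # deck corners / yaw
    m=(abs(P[...,2]-.095)<.006)&(P[...,1]<.1)&(P[...,0]>.2)&(P[...,0]<.8)
    # dial: blue pixels near knob
    D=(b>r+25)&(b>50)&(np.hypot(P[...,0]-.615,P[...,1]+.158)<.06)
    h=cv2.convexHull(np.argwhere(D)[:,::-1].astype(np.int32)); 
    w=np.array([pt(im,*p[0].astype(float),.0965)[:2] for p in h]).astype(np.float32)
    print(c,'dial',cv2.fitEllipse(w*1000),cv2.minEnclosingCircle(w*1000))
    # well: dark pixels in metal block
    B=(np.hypot(P[...,0]-.636,P[...,1]+.0)<.06)
    for (x0,y0) in [(.63,0)]:
        W=(r+g+b<3*95)&(np.hypot(P[...,0]-x0,P[...,1]-y0)<.03)|((r+g+b<285)&(im['range_z']==0))
        n,l,s,ct=cv2.connectedComponentsWithStats(W.astype(np.uint8))
        for i in range(1,n):
            if 20<s[i,4]<300: print(c,'well',s[i],np.round(ct[i],1),np.round(pt(im,*ct[i],.1),4))
    # block: lavender (b>g) 
    K=(b>g+3)&(r>110)&(abs(P[...,2]-.099)<.006)&(np.hypot(P[...,0]-.63,P[...,1]-.0)<.05)
    K=cv2.morphologyEx(K.astype(np.uint8),cv2.MORPH_OPEN,np.ones((3,3)))
    w=np.array([pt(im,float(x),float(y),.1)[:2]*1000 for y,x in np.argwhere(K)]).astype(np.float32)
    print(c,'block',len(w),cv2.minAreaRect(w) if len(w) else '')
    # pointer line
    q=(r>120)&(np.hypot(P[...,0]-.617,P[...,1]+.158)<.03)&(P[...,2]>.12); Q=P[q]
    print(c,'pointer',len(Q),[round(float(a),4) for a in cv2.fitLine(Q[:,:2].astype(np.float32),2,0,.01,.01).ravel()] if len(Q)>3 else '', np.round(np.median(Q,0),3) if len(Q) else '')
th=np.radians(-4.2)
for o in((.6485,-.0882),(.647,-.0888)): pass
E
```

```text
scene red 49 [0.4912 0.2381 0.133 ] cloud [0.4909 0.2381 0.1327]
scene white 57 [0.5523 0.2268 0.133 ] cloud [0.5518 0.2268 0.1325]
scene blue 74 [0.6142 0.2143 0.133 ] cloud [0.6138 0.2143 0.1324]
scene dial ((623.1463012695312, -161.32986450195312), (90.26914978027344, 90.53068542480469), 27.077415466308594) ((623.0660400390625, -161.23460388183594), 45.63199234008789)
scene block 494 ((635.44287109375, -1.6625308990478516), (50.575008392333984, 50.47616195678711), 85.38651275634766)
scene pointer 18 [0.626, 0.7799, 0.6301, -0.1509] [ 0.63  -0.151  0.132]
top red 78 [0.4897 0.2376 0.133 ] cloud [0.4897 0.2376 0.1331]
top white 65 [0.5517 0.2262 0.133 ] cloud [0.5517 0.2261 0.1334]
top blue 72 [0.6134 0.2138 0.133 ] cloud [0.6133 0.2137 0.1334]
top dial ((624.6409912109375, -161.3302764892578), (90.28700256347656, 90.42317962646484), 168.30752563476562) ((624.6793212890625, -161.3986358642578), 45.41927719116211)
top well [340 172   8   8  51] [343.5 175.6] [ 0.6357 -0.001   0.1   ]
top block 524 ((635.6942749023438, -1.8770389556884766), (49.46126174926758, 48.994110107421875), 86.47520446777344)
top pointer 13 [0.6162, 0.7876, 0.6319, -0.1512] [ 0.633 -0.151  0.133]
```

```bash
python3 -m jog '[[[0.02,-0.02,-0.01,0.1144,1],[0.02,-0.02,-0.01,0.1144,1],[0.02,-0.02,-0.01,0.1144,1],[0.02,-0.02,-0.01,0.1144,1],[0.02,-0.02,-0.01,0.1144,1]]]'
python3 - <<'E'
from h import *
delta([.4903,.2378,.24],-10.9)
E
```

```text
time_s: 1.72
tool_pos: [0.3248, -0.4894, 0.2587]
ee_rot: [180.0, 0.0, -11.3]
contact_force: [0.1, 0.1, 0.8]
width: 0.0854
grasp_force: 0.0
t 1.72 tool [ 0.3248 -0.4894  0.2587] [ 1.800e+02  1.000e-02 -1.127e+01] world d [ 0.1655  0.7272 -0.0187] tool d [ 0.0202 -0.7456  0.0186] turn rad -0.006 F [0.1 0.1 0.8] M [-0.05 -0.03 -0.07] w 0.0854 g 0.0
```

```bash
python3 -m jog '[[[0.004,-0.037,0,0,1],[0.004,-0.037,0,0,1],[0.004,-0.037,0,0,1],[0.004,-0.037,0,0,1],[0.004,-0.037,0,0,1]]]' >/dev/null
python3 -m jog '[[[0,-0.037,0,0,1],[0,-0.037,0,0,1],[0,-0.037,0,0,1],[0,-0.037,0,0,1],[0,-0.037,0,0,1]]]' >/dev/null
python3 -m jog '[[[0,-0.037,0,0,1],[0,-0.037,0,0,1],[0,-0.037,0,0,1],[0,-0.037,0,0,1],[0,-0.037,0,0,1]]]' 
python3 -m jog '[[[0,-0.037,0,0,1],[0,-0.037,0,0,1],[0,-0.037,0,0,1],[0,-0.03,0,0,1],[0,-0.02,0,0,1]]]'
python3 - <<'E'
from h import *
delta([.4903,.2378,.24],-10.9)
E
```

```text
time_s: 2.97
tool_pos: [0.4493, 0.0523, 0.2584]
ee_rot: [180.0, -0.1, -10.9]
contact_force: [1.5, -0.8, 0.2]
width: 0.0849
grasp_force: 0.0
time_s: 3.38
tool_pos: [0.4796, 0.2123, 0.2582]
ee_rot: [-179.9, -0.0, -10.7]
contact_force: [0.6, -0.2, -0.2]
width: 0.0852
grasp_force: 0.0
t 3.38 tool [0.4796 0.2123 0.2582] [-1.799e+02 -1.000e-02 -1.072e+01] world d [ 0.0107  0.0255 -0.0182] tool d [ 0.0058 -0.027   0.0183] turn rad 0.003 F [ 0.6 -0.2 -0.2] M [-0.03  0.02 -0.  ] w 0.0852 g 0.0
```

```bash
python3 -m jog '[[[0.005,-0.012,0.01,0,1],[0,-0.012,0.01,0,1],[0,0,0,0,1],[0,0,0,0,1]]]'
python3 - <<'E'
from h import *
delta([.4903,.2378,.1005],-10.9)
im=vision.get_image('top');save(im,'over.png',(150,130,330,310),3)
E
```

```text
time_s: 3.72
tool_pos: [0.4886, 0.2313, 0.2375]
ee_rot: [180.0, 0.1, -10.8]
contact_force: [-0.2, -0.3, -0.4]
width: 0.0853
grasp_force: 0.0
t 3.72 tool [0.4886 0.2313 0.2375] [ 1.7996e+02  8.0000e-02 -1.0830e+01] world d [ 0.0017  0.0065 -0.137 ] tool d [ 0.0006 -0.0068  0.137 ] turn rad 0.001 F [-0.2 -0.3 -0.4] M [-0.01  0.04 -0.  ] w 0.0853 g 0.0
```

```bash
python3 -m jog '[[[0.0005,-0.0065,0.03,0,0.7],[0,0,0.03,0,0.7],[0,0,0.02,0,0.7],[0,0,0,0,0.7]]]'
python3 - <<'E'
from h import *
delta([.4903,.2378,.1005],-10.9)
E
```

```text
time_s: 4.1
tool_pos: [0.4888, 0.2348, 0.1548]
ee_rot: [179.7, 0.3, -11.0]
contact_force: [-0.4, 0.1, 0.3]
width: 0.0598
grasp_force: 0.0
t 4.1 tool [0.4888 0.2348 0.1548] [179.74   0.29 -10.99] world d [ 0.0015  0.003  -0.0543] tool d [ 0.0012 -0.0034  0.0543] turn rad -0.002 F [-0.4  0.1  0.3] M [-0.03  0.02 -0.04] w 0.0598 g 0.0
```

```bash
python3 -m jog '[[[0,0,0.03,0,0.7],[0,0,0.014,0,0.7],[0,0,0.005,0,0.7],[0,0,0,0,0.7],[0,0,0,0,0.7]]]'
python3 - <<'E'
from h import *
delta([.4903,.2378,.1005],-10.9)
E
```

```text
time_s: 4.52
tool_pos: [0.492, 0.2377, 0.1106]
ee_rot: [-179.9, -0.1, -10.9]
contact_force: [1.2, 0.4, 0.4]
width: 0.0597
grasp_force: 0.0
t 4.52 tool [0.492  0.2377 0.1106] [-1.7993e+02 -1.1000e-01 -1.0940e+01] world d [-0.0017  0.0001 -0.0101] tool d [-0.0017  0.0002  0.0101] turn rad -0.001 F [1.2 0.4 0.4] M [-0.    0.01 -0.03] w 0.0597 g 0.0
```

```bash
python3 -m jog '[[[-0.0015,0,0.009,0,0.7],[0,0,0,0,0.7],[0,0,0,0,0.7]]]'
python3 - <<'E'
from h import *
delta([.4903,.2378,.1005],-10.9)
E
python3 -m jog '[[[0,0,0,0,0.2],[0,0,0,0,0.2],[0,0,0,0,0],[0,0,0,0,0],[0,0,0,0,0]]]'
python3 -m jog '[[[0,0,0,0,0],[0,0,0,0,0]]]'
python3 - <<'E'
from h import *
delta([.4903,.2378,.1005],-10.9)
E
```

```text
time_s: 4.77
tool_pos: [0.4893, 0.2378, 0.1002]
ee_rot: [180.0, -0.0, -10.9]
contact_force: [0.5, -0.6, -0.6]
width: 0.0597
grasp_force: 0.0
t 4.77 tool [0.4893 0.2378 0.1002] [ 1.80e+02 -1.00e-02 -1.09e+01] world d [ 0.001  -0.      0.0003] tool d [ 0.0009 -0.0002 -0.0003] turn rad 0.0 F [ 0.5 -0.6 -0.6] M [-0.01 -0.01  0.  ] w 0.0597 g 0.0
time_s: 5.18
tool_pos: [0.4897, 0.2379, 0.1003]
ee_rot: [-180.0, -0.0, -10.9]
contact_force: [-0.5, -0.5, 2.1]
width: 0.0158
grasp_force: 58.5
time_s: 5.35
tool_pos: [0.4897, 0.2379, 0.1003]
ee_rot: [-180.0, -0.0, -10.9]
contact_force: [-0.2, -0.4, 3.0]
width: 0.0154
grasp_force: 58.6
t 5.35 tool [0.4897 0.2379 0.1003] [-1.7999e+02 -3.0000e-02 -1.0900e+01] world d [ 0.0006 -0.0001  0.0002] tool d [ 0.0006 -0.     -0.0002] turn rad -0.0 F [-0.2 -0.4  3. ] M [-0.09 -0.01  0.05] w 0.0154 g 58.6
```

```bash
python3 -m jog '[[[0,0,-0.01,0,0],[0,0,-0.02,0,0],[0,0,-0.03,0,0],[0,0,-0.03,0,0],[0,0,-0.03,0,0]]]' 
python3 -m jog '[[[0,0,-0.02,0,0],[0,0,-0.005,0,0],[0,0,0,0,0]]]'
python3 - <<'E'
from h import *
delta([.6356,-.0017,.245],-4.2)
for c in('scene','top'):
    im=vision.get_image(c); np.save(c+'2.npy',im,allow_pickle=True)
    if c=='scene': save(im,'lift.png',(200,60,480,270),2.8)
E
```

```text
time_s: 5.77
tool_pos: [0.4888, 0.2378, 0.2214]
ee_rot: [180.0, 0.1, -10.9]
contact_force: [1.2, 0.9, -0.8]
width: 0.0152
grasp_force: 58.8
time_s: 6.02
tool_pos: [0.49, 0.2383, 0.2467]
ee_rot: [-179.9, -0.2, -10.9]
contact_force: [-0.3, -0.2, -0.3]
width: 0.0156
grasp_force: 58.8
t 6.02 tool [0.49   0.2383 0.2467] [-1.7991e+02 -1.6000e-01 -1.0900e+01] world d [ 0.1456 -0.24   -0.0017] tool d [0.1883 0.2081 0.0019] turn rad -0.117 F [-0.3 -0.2 -0.3] M [ 0.05 -0.    0.01] w 0.0156 g 58.8
```

View pics/lift.png

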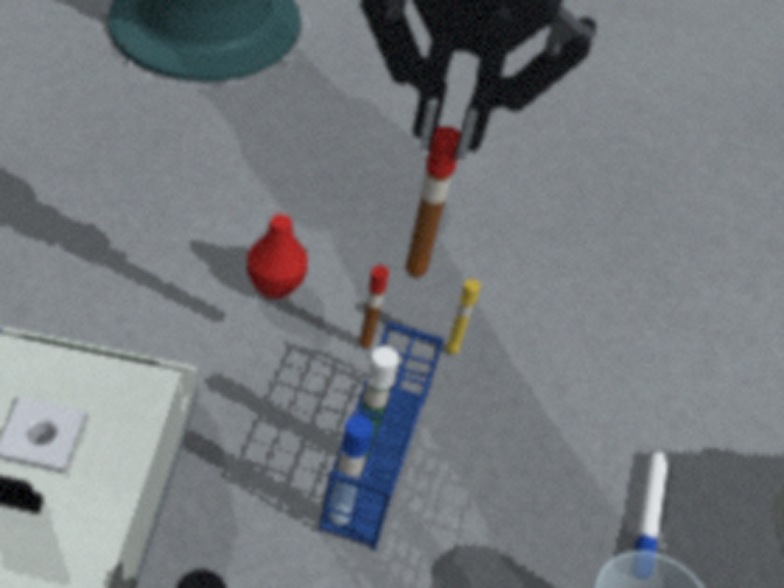

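The red-capped tube is held by its cap, upright and clear, at crop (430,200). The other two tubes are still in the rack, so I'll move it over the well.

```bash
python3 -m jog '[[[0,0.005,0,-0.117,0],[0.01,0.015,0,0,0],[0.02,0.026,0,0,0],[0.022,0.03,0,0,0],[0.022,0.03,0,0,0]]]' 
python3 -m jog '[[[0.022,0.03,0,0,0],[0.022,0.03,0,0,0],[0.02,0.026,0,0,0],[0.014,0.018,0,0,0],[0.006,0.01,0,0,0]]]' 
python3 -m jog '[[[0,0,0,0,0],[0,0,0,0,0],[0,0,0,0,0]]]'
python3 - <<'E'
from h import *
delta([.6356,-.0017,.245],-4.2)
E
```

```text
time_s: 6.53
tool_pos: [0.5542, 0.1257, 0.243]
ee_rot: [180.0, 0.2, -4.1]
contact_force: [-0.2, 0.3, -0.8]
width: 0.0153
grasp_force: 58.8
time_s: 6.95
tool_pos: [0.6306, 0.0027, 0.2421]
ee_rot: [179.9, 0.2, -4.5]
contact_force: [-0.2, 0.1, -1.0]
width: 0.0153
grasp_force: 58.8
time_s: 7.2
tool_pos: [0.6291, 0.0095, 0.2444]
ee_rot: [-179.9, 0.1, -4.0]
contact_force: [-0.5, 0.8, -0.5]
width: 0.0155
grasp_force: 58.8
t 7.2 tool [0.6291 0.0095 0.2444] [-1.7994e+02  1.0000e-01 -4.0200e+00] world d [ 0.0065 -0.0112  0.0006] tool d [ 0.0072  0.0108 -0.0006] turn rad 0.003 F [-0.5  0.8 -0.5] M [ 0.03 -0.01 -0.02] w 0.0155 g 58.8
```

```bash
python3 -m jog '[[[0.007,0.0105,0,0,0],[0,0,0,0,0],[0,0,0,0,0],[0,0,0,0,0],[0,0,0,0,0]]]'
python3 - <<'E'
from h import *
delta([.6356,-.0017,.245],-4.2)
im=vision.get_image('scene'); np.save('scene3.npy',im,allow_pickle=True)
P=cloud(im);f=im['frame'].astype(int);r,g,b=f[...,0],f[...,1],f[...,2]
m=(np.hypot(P[...,0]-.64,P[...,1])<.04)&(P[...,2]>.13)&(P[...,2]<.3)&(r>b+25)
v,u=np.nonzero(m);print(len(u),u.min(),u.max(),v.min(),v.max())
Q=P[m]
for z in np.arange(.15,.28,.01):
    q=Q[abs(Q[:,2]-z)<.005]
    if len(q): print(round(z,3),len(q),np.round(q.mean(0),4),'y range',np.round([q[:,1].min(),q[:,1].max()],4))
# axis pixels by row vs projected vertical axis at TCP xy
t=observe()['tool_pos'];R=rot(im)
for z in (.165,.18,.2,.22):
    c=R.T@(np.array([t[0],t[1],z])-im['eye']);U=im['fx']*c[0]/c[2]+im['cx'];V=im['fy']*c[1]/c[2]+im['cy']
    row=int(round(V));uu=u[v==row];print(z,'pred',round(U,1),row,'seen',uu.min() if len(uu) else '',uu.max() if len(uu) else '')
save(im,'well1.png',(120,80,300,280),3)
E
```

```text
time_s: 7.62
tool_pos: [0.6364, -0.0036, 0.2451]
ee_rot: [-180.0, -0.0, -4.2]
contact_force: [0.3, 0.2, -0.8]
width: 0.0159
grasp_force: 58.8
t 7.62 tool [ 0.6364 -0.0036  0.2451] [-179.99   -0.     -4.17] world d [-0.0008  0.0019 -0.0001] tool d [-0.0009 -0.0018  0.0001] turn rad 0.001 F [ 0.3  0.2 -0.8] M [0.03 0.   0.06] w 0.0159 g 58.8
365 194 213 146 198
0.16 9 [6.414e-01 6.000e-04 1.624e-01] y range [-0.004   0.0046]
0.17 27 [6.417e-01 2.000e-04 1.700e-01] y range [-0.0064  0.0053]
0.18 28 [6.419e-01 4.000e-04 1.801e-01] y range [-0.0063  0.0053]
0.19 28 [6.418e-01 4.000e-04 1.904e-01] y range [-0.0057  0.0053]
0.2 31 [6.413e-01 2.000e-04 2.001e-01] y range [-0.0064  0.0051]
0.21 29 [ 6.415e-01 -1.000e-04  2.098e-01] y range [-0.0069  0.0053]
0.22 36 [6.412e-01 2.000e-04 2.197e-01] y range [-0.0069  0.005 ]
0.23 9 [6.418e-01 4.000e-04 2.269e-01] y range [-0.0057  0.0045]
0.25 27 [6.415e-01 2.000e-04 2.508e-01] y range [-0.0084  0.0061]
0.26 47 [ 6.429e-01 -6.000e-04  2.595e-01] y range [-0.0094  0.0066]
0.27 34 [ 0.6443 -0.0032  0.2706] y range [-0.0105  0.01  ]
0.28 58 [ 0.6383 -0.0059  0.2774] y range [-0.012   0.0039]
0.165 pred 209.0 194 seen 206 213
0.18 pred 207.9 189 seen 205 212
0.2 pred 206.5 182 seen 204 211
0.22 pred 204.9 174 seen 205 209
```

View pics/well1.png

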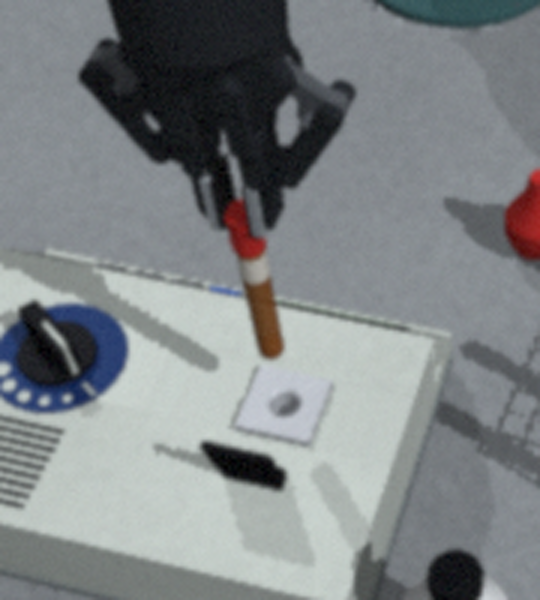

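The tube hangs upright over the well block, with its tip at crop (270,355) and the well at (285,403). The well lies within about 2 mm of the tube's axis. I'll lower it to just above the mouth.

```bash
python3 -m jog '[[[-0.0008,-0.0015,0.02,0,0],[0,0,0.02,0,0],[0,0,0,0,0],[0,0,0,0,0],[0,0,0,0,0]]]'
python3 - <<'E'
from h import *
delta([.6356,-.0017,.1323],-4.2)
for c in('scene','top'):
    im=vision.get_image(c); P=cloud(im);f=im['frame'].astype(int);r,g,b=f[...,0],f[...,1],f[...,2]
    m=(np.hypot(P[...,0]-.64,P[...,1])<.04)&(P[...,2]>.11)&(P[...,2]<.18)&(r>b+25); Q=P[m]
    print(c,len(Q),np.round(Q.mean(0),4) if len(Q) else '')
E
```

```text
time_s: 8.08
tool_pos: [0.6364, -0.0022, 0.206]
ee_rot: [-180.0, -0.1, -4.2]
contact_force: [-0.7, -0.3, -0.4]
width: 0.0157
grasp_force: 58.8
t 8.08 tool [ 0.6364 -0.0022  0.206 ] [-1.7999e+02 -7.0000e-02 -4.1900e+00] world d [-0.0008  0.0005 -0.0737] tool d [-0.0009 -0.0005  0.0737] turn rad 0.0 F [-0.7 -0.3 -0.4] M [ 0.03 -0.02 -0.03] w 0.0157 g 58.8
scene 147 [0.6416 0.0016 0.1521]
top 41 [0.6321 0.0029 0.1541]
```

```bash
python3 -m jog '[[[-0.0006,-0.0004,0.008,0,0],[0,0,0.005,0,0],[0,0,0.005,0,0],[0,0,0.004,0,0],[0,0,0,0,0]]]' 
python3 -m jog '[[[0,0,0,0,0],[0,0,0,0,0]]]'
python3 - <<'E'
from h import *
delta([.6356,-.0017,.1323],-4.2)
E
```

```text
time_s: 8.6
tool_pos: [0.6345, -0.0021, 0.1816]
ee_rot: [180.0, 0.1, -4.2]
contact_force: [0.1, 0.3, -1.8]
width: 0.0162
grasp_force: 58.8
time_s: 8.77
tool_pos: [0.6354, -0.002, 0.183]
ee_rot: [-180.0, -0.0, -4.2]
contact_force: [0.6, -0.2, -1.5]
width: 0.0157
grasp_force: 58.8
t 8.77 tool [ 0.6354 -0.002   0.183 ] [-1.8e+02 -1.0e-02 -4.2e+00] world d [ 0.0002  0.0003 -0.0507] tool d [ 0.0002 -0.0003  0.0507] turn rad 0.0 F [ 0.6 -0.2 -1.5] M [-0.    0.01  0.01] w 0.0157 g 58.8
```

```bash
python3 -m jog '[[[0,0,0.007,0,0],[0,0,0.007,0,0],[0,0,0.007,0,0],[0,0,0,0,0],[0,0,0,0,0]]]' 
python3 -m jog '[[[0,0,0.007,0,0],[0,0,0.007,0,0],[0,0,0.007,0,0],[0,0,0,0,0],[0,0,0,0,0]]]'
python3 - <<'E'
from h import *
delta([.6356,-.0017,.1323],-4.2)
E
```

```text
time_s: 9.18
tool_pos: [0.6347, -0.0021, 0.161]
ee_rot: [180.0, 0.1, -4.2]
contact_force: [-0.6, -0.1, -0.4]
width: 0.0155
grasp_force: 58.8
time_s: 9.6
tool_pos: [0.6348, -0.0021, 0.1401]
ee_rot: [180.0, 0.1, -4.2]
contact_force: [0.6, 0.2, 0.5]
width: 0.0152
grasp_force: 58.8
t 9.6 tool [ 0.6348 -0.0021  0.1401] [ 1.7999e+02  9.0000e-02 -4.2000e+00] world d [ 0.0008  0.0004 -0.0078] tool d [ 0.0008 -0.0005  0.0078] turn rad 0.0 F [0.6 0.2 0.5] M [-0.02  0.   -0.01] w 0.0152 g 58.8
```

```bash
python3 -m jog '[[[0,0,0.003,0,0],[0,0,0.003,0,0],[0,0,0,0,0],[0,0,0,0,0]]]' 
python3 -m jog '[[[0,0,0.0015,0,0],[0,0,0,0,0],[0,0,0,0,0]]]' 
python3 -m jog '[[[0,0,0.0015,0,0],[0,0,0,0,0],[0,0,0,0,0]]]' 
E=0
```

```text
time_s: 9.93
tool_pos: [0.6352, -0.0021, 0.1349]
ee_rot: [180.0, 0.0, -4.2]
contact_force: [1.4, -0.7, -0.8]
width: 0.016
grasp_force: 58.8
time_s: 10.18
tool_pos: [0.6353, -0.002, 0.1335]
ee_rot: [180.0, -0.0, -4.2]
contact_force: [-0.1, -0.4, -0.4]
width: 0.0158
grasp_force: 58.8
time_s: 10.43
tool_pos: [0.6356, -0.002, 0.1324]
ee_rot: [-180.0, -0.1, -4.2]
contact_force: [0.3, -0.1, 1.7]
width: 0.0154
grasp_force: 59.1
```

```bash
python3 -m jog '[[[0,0,0.001,0,0],[0,0,0,0,0],[0,0,0,0,0]]]' 
python3 -m jog '[[[0,0,0.001,0,0],[0,0,0,0,0],[0,0,0,0,0]]]' 
E=0
```

```text
time_s: 10.68
tool_pos: [0.6363, -0.002, 0.1322]
ee_rot: [-180.0, -0.1, -4.2]
contact_force: [0.8, -0.1, 5.8]
width: 0.0157
grasp_force: 59.5
time_s: 10.93
tool_pos: [0.637, -0.0019, 0.1321]
ee_rot: [-180.0, -0.2, -4.2]
contact_force: [0.7, -1.0, 8.6]
width: 0.0152
grasp_force: 59.8
```

Firm contact force with the TCP at 0.132 m, the height expected for the tube on the well floor. I'll unload slightly and release.

```bash
python3 -m jog '[[[0,0,-0.0014,0,0],[0,0,0,0,0],[0,0,0,0,0]]]' 
python3 -m jog '[[[0,0,0,0,0.3],[0,0,0,0,0.4],[0,0,0,0,0.5],[0,0,0,0,0.5],[0,0,0,0,0.5]]]' 
python3 -m jog '[[[0,0,-0.015,0,0.5],[0,0,-0.03,0,0.5],[0,0,-0.03,0,0.5],[0,0,-0.015,0,0.5],[0,0,0,0,0.5]]]'
python3 - <<'E'
from h import *
delta([.6240,-.1614,.21],51.5)
im=vision.get_image('scene');save(im,'rel.png',(90,120,300,290),3.5)
E
```

```text
time_s: 11.18
tool_pos: [0.6359, -0.0018, 0.1322]
ee_rot: [-180.0, -0.1, -4.2]
contact_force: [0.3, 0.3, 6.5]
width: 0.0157
grasp_force: 59.3
time_s: 11.6
tool_pos: [0.6349, -0.002, 0.1309]
ee_rot: [180.0, 0.0, -4.2]
contact_force: [0.8, 0.2, 0.5]
width: 0.0426
grasp_force: 0.0
time_s: 12.02
tool_pos: [0.6376, -0.0016, 0.2258]
ee_rot: [-180.0, -0.4, -4.2]
contact_force: [0.2, -0.6, 0.3]
width: 0.0425
grasp_force: 0.0
t 12.02 tool [ 0.6376 -0.0016  0.2258] [-179.97   -0.42   -4.2 ] world d [-0.0136 -0.1598 -0.0158] tool d [-0.002   0.1604  0.0157] turn rad -0.972 F [ 0.2 -0.6  0.3] M [ 0.04 -0.04  0.  ] w 0.0425 g 0.0
```

View pics/rel.png

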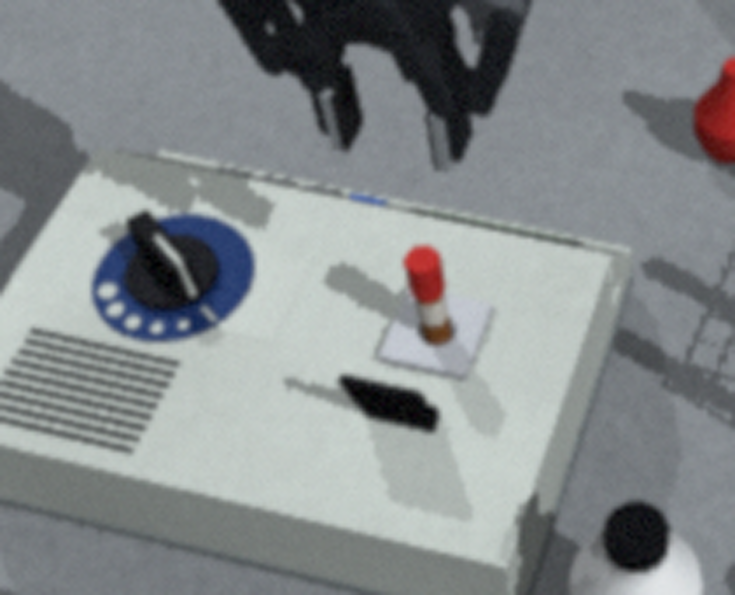

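The tube stands home in the well, at crop (425,290). The gripper is clear and the knob is still at its home bar. Now for the knob.

```bash
python3 -m jog '[[[0,0.02,0,0,0.5],[0,0.04,0,0,0.5],[0,0.04,0,0,0.5],[0,0.04,0,0,0.5],[0,0.02,0,0,0.5]]]' >/dev/null
python3 -m jog '[[[0,0,0,-0.11,0.5],[0,0,0,-0.11,0.5],[0,0,0,-0.11,0.5],[0,0,0,-0.11,0.5],[0,0,0,-0.11,0.5]]]' >/dev/null
python3 -m jog '[[[0,0,0,-0.11,0.5],[0,0,0,-0.11,0.5],[0,0,0,-0.11,0.5],[0,0,0,-0.092,0.5],[0,0,0,0,0.5]]]' >/dev/null
python3 -m jog '[[[0,0,0,0,0.5],[0,0,0,0,0.5],[0,0,0,0,0.5]]]'
python3 - <<'E'
from h import *
delta([.6240,-.1614,.106],51.5)
E
```

```text
time_s: 13.57
tool_pos: [0.6233, -0.1616, 0.2209]
ee_rot: [-180.0, 0.0, 51.4]
contact_force: [-0.1, 0.1, -0.7]
width: 0.0427
grasp_force: 0.0
t 13.57 tool [ 0.6233 -0.1616  0.2209] [-1.7996e+02  3.0000e-02  5.1410e+01] world d [ 0.0007  0.0002 -0.1149] tool d [0.0006 0.0005 0.1149] turn rad -0.002 F [-0.1  0.1 -0.7] M [ 0.01  0.02 -0.05] w 0.0427 g 0.0
```

```bash
python3 -m jog '[[[0.0005,0.0004,0.03,0,0.5],[0,0,0.03,0,0.5],[0,0,0.025,0,0.5],[0,0,0,0,0.5],[0,0,0,0,0.5]]]' 
python3 -m jog '[[[0,0,0.015,0,0.5],[0,0,0.012,0,0.5],[0,0,0,0,0.5],[0,0,0,0,0.5],[0,0,0,0,0.5]]]'
python3 - <<'E'
from h import *
delta([.6240,-.1614,.106],51.5)
E
```

```text
time_s: 13.98
tool_pos: [0.6234, -0.1612, 0.1355]
ee_rot: [-179.9, 0.1, 51.5]
contact_force: [-0.3, -0.3, 0.5]
width: 0.0427
grasp_force: 0.0
time_s: 14.4
tool_pos: [0.6249, -0.1615, 0.1105]
ee_rot: [179.9, -0.0, 51.5]
contact_force: [0.6, 0.4, 0.8]
width: 0.0427
grasp_force: 0.0
t 14.4 tool [ 0.6249 -0.1615  0.1105] [ 1.7992e+02 -4.0000e-02  5.1480e+01] world d [-0.0009  0.0001 -0.0045] tool d [-0.0004 -0.0008  0.0045] turn rad -0.0 F [0.6 0.4 0.8] M [-0.04  0.   -0.03] w 0.0427 g 0.0
```

```bash
python3 -m jog '[[[0,0,0.004,0,0.5],[0,0,0,0,0.4],[0,0,0,0,0.2],[0,0,0,0,0.1],[0,0,0,0,0]]]' 
python3 -m jog '[[[0,0,0,0,0],[0,0,0,0,0],[0,0,0,0,0],[0,0,0,0,0]]]'
python3 - <<'E'
from h import *
delta([.6240,-.1614,.106],51.5)
E
```

```text
time_s: 14.82
tool_pos: [0.6243, -0.1615, 0.1058]
ee_rot: [180.0, 0.0, 51.5]
contact_force: [-1.1, -0.6, 1.9]
width: 0.0106
grasp_force: 58.6
time_s: 15.15
tool_pos: [0.6243, -0.1616, 0.1058]
ee_rot: [180.0, 0.0, 51.5]
contact_force: [-1.6, -0.1, 4.6]
width: 0.0109
grasp_force: 58.9
t 15.15 tool [ 0.6243 -0.1616  0.1058] [179.97   0.    51.49] world d [-0.0003  0.0002  0.0002] tool d [-0.0001 -0.0004 -0.0002] turn rad -0.0 F [-1.6 -0.1  4.6] M [-0.    0.38  0.06] w 0.0109 g 58.9
```

```bash
cat > m.py <<'E'
from workcell import observe
s=observe();print(round(s['time_s'],2),'yaw',round(s['ee_rot'][2],2),'turned',round((51.5-s['ee_rot'][2])*3.14159/180,3),'Mz',round(s['ft_torque'][2],3),'tau7',round(s['tau'][6],3),'w',round(s['width'],4))
E
python3 -m jog '[[[0,0,0,0.05,0],[0,0,0,0.05,0],[0,0,0,0,0]]]'>/dev/null; python3 m.py
python3 -m jog '[[[0,0,0,0.05,0],[0,0,0,0.05,0],[0,0,0,0,0]]]'>/dev/null; python3 m.py
python3 -m jog '[[[0,0,0,0.05,0],[0,0,0,0,0]]]'>/dev/null; python3 m.py
python3 -m jog '[[[0,0,0,0.05,0],[0,0,0,0,0]]]'>/dev/null; python3 m.py
python3 -m jog '[[[0,0,0,0.05,0],[0,0,0,0,0]]]'>/dev/null; python3 m.py
python3 -m jog '[[[0,0,0,0.05,0],[0,0,0,0,0]]]'>/dev/null; python3 m.py
python3 -m jog '[[[0,0,0,0,0],[0,0,0,0,0]]]'>/dev/null; python3 m.py
python3 -m jog '[[[0,0,0,0.05,0],[0,0,0,0,0]]]'>/dev/null; python3 m.py
python3 -m jog '[[[0,0,0,0.05,0],[0,0,0,0,0]]]'; python3 m.py
```

```text
15.4 yaw 45.69 turned 0.101 Mz 0.047 tau7 -0.459 w 0.0108
15.65 yaw 40.02 turned 0.2 Mz -0.002 tau7 -0.437 w 0.0105
15.82 yaw 37.17 turned 0.25 Mz 0.019 tau7 -0.357 w 0.0109
15.98 yaw 34.29 turned 0.3 Mz 0.014 tau7 -0.343 w 0.011
16.15 yaw 31.43 turned 0.35 Mz -0.063 tau7 -0.32 w 0.0107
16.32 yaw 28.58 turned 0.4 Mz 0.06 tau7 -0.416 w 0.0104
16.48 yaw 28.69 turned 0.398 Mz 0.066 tau7 -0.093 w 0.0106
16.65 yaw 25.73 turned 0.45 Mz 0.163 tau7 -0.433 w 0.0106
time_s: 16.82
tool_pos: [0.6244, -0.1616, 0.1058]
ee_rot: [180.0, -0.0, 22.9]
contact_force: [-1.6, 0.0, 6.1]
width: 0.0111
grasp_force: 59.0
16.82 yaw 22.86 turned 0.5 Mz 0.125 tau7 -0.443 w 0.0111
```

The torque rose just past 0.4 rad, which is the first stop. I'll keep counting.

```bash
python3 -m jog '[[[0,0,0,0.05,0],[0,0,0,0.05,0],[0,0,0,0,0]]]'>/dev/null; python3 m.py
python3 -m jog '[[[0,0,0,0.05,0],[0,0,0,0.05,0],[0,0,0,0,0]]]'>/dev/null; python3 m.py
python3 -m jog '[[[0,0,0,0.05,0],[0,0,0,0,0]]]'>/dev/null; python3 m.py
python3 -m jog '[[[0,0,0,0.05,0],[0,0,0,0,0]]]'>/dev/null; python3 m.py
python3 -m jog '[[[0,0,0,0.05,0],[0,0,0,0,0]]]'>/dev/null; python3 m.py
python3 -m jog '[[[0,0,0,0.05,0],[0,0,0,0,0]]]'>/dev/null; python3 m.py
python3 -m jog '[[[0,0,0,0.05,0],[0,0,0,0,0]]]'>/dev/null; python3 m.py
python3 -m jog '[[[0,0,0,0.05,0],[0,0,0,0,0]]]'>/dev/null; python3 m.py
python3 -m jog '[[[0,0,0,0.05,0],[0,0,0,0,0]]]'>/dev/null; python3 m.py
python3 -m jog '[[[0,0,0,0.05,0],[0,0,0,0,0]]]'; python3 m.py
python3 - <<'E'
from h import *
im=vision.get_image('scene');save(im,'knob1.png',(85,130,205,250),5)
E
```

```text
17.07 yaw 17.11 turned 0.6 Mz 0.051 tau7 -0.425 w 0.0108
17.32 yaw 11.37 turned 0.7 Mz -0.038 tau7 -0.377 w 0.0108
17.48 yaw 8.51 turned 0.75 Mz -0.031 tau7 -0.329 w 0.0107
17.65 yaw 5.66 turned 0.8 Mz 0.045 tau7 -0.451 w 0.0106
17.82 yaw 2.81 turned 0.85 Mz 0.051 tau7 -0.451 w 0.0109
17.98 yaw -0.05 turned 0.9 Mz 0.127 tau7 -0.445 w 0.0106
18.15 yaw -2.93 turned 0.95 Mz 0.051 tau7 -0.401 w 0.0107
18.32 yaw -5.79 turned 1.0 Mz 0.011 tau7 -0.394 w 0.0107
18.48 yaw -8.66 turned 1.05 Mz 0.089 tau7 -0.397 w 0.0105
time_s: 18.65
tool_pos: [0.6244, -0.1618, 0.1058]
ee_rot: [180.0, -0.0, -11.5]
contact_force: [-1.4, -0.9, 5.3]
width: 0.011
grasp_force: 59.0
18.65 yaw -11.53 turned 1.1 Mz 0.024 tau7 -0.36 w 0.011
```

View pics/knob1.png

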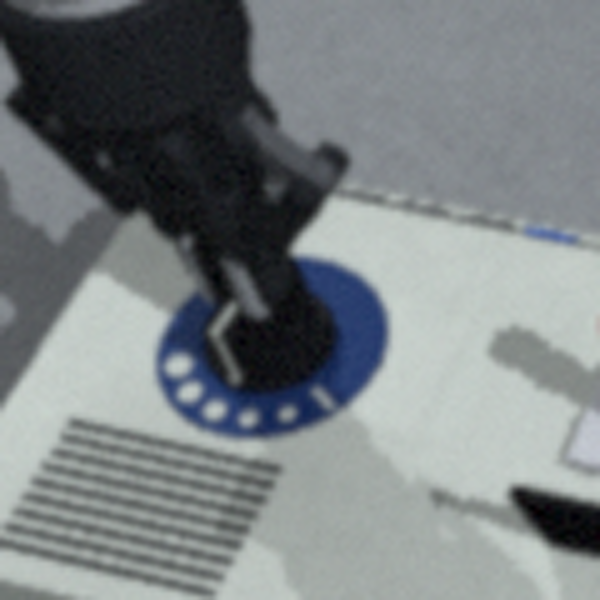

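The pointer is just short of the third dot: pointer foot at crop (237,383), third dot at (215,410). I'll go on to 1.2 rad and check the pointer's angle against the dots.

```bash
python3 -m jog '[[[0,0,0,0.03,0],[0,0,0,0,0]]]'>/dev/null; python3 m.py
python3 -m jog '[[[0,0,0,0.03,0],[0,0,0,0,0]]]'>/dev/null; python3 m.py
python3 -m jog '[[[0,0,0,0.03,0],[0,0,0,0,0]]]'>/dev/null; python3 m.py
python3 -m jog '[[[0,0,0,0.01,0],[0,0,0,0,0],[0,0,0,0,0]]]'>/dev/null; python3 m.py
python3 - <<'E'
from h import *
im=vision.get_image('scene');f=im['frame'];g=f.min(2)
c=np.array([.6236,-.1614]) 
W=(g>105).astype(np.uint8); W[:195]=0; 
n,l,s,ct=cv2.connectedComponentsWithStats(W)
for i in range(1,n):
    if 3<=s[i,4]<60 and 105<ct[i][0]<165 and 190<ct[i][1]<222:
        w=pt(im,*ct[i],.0965)[:2]-c
        v,u=np.nonzero(l==i);k=v.argmax();w2=pt(im,u[k],v[k],.1015)[:2]-c
        print(s[i,4],np.round(ct[i],1),'r',round(np.hypot(*w)*1000,1),'heading',round(np.degrees(np.arctan2(w[1],w[0])),1),'| low px',u[k],v[k],'r',round(np.hypot(*w2)*1000,1),'head',round(np.degrees(np.arctan2(w2[1],w2[0])),1))
save(im,'knob2.png',(95,170,175,230),8)
E
```

```text
18.87 yaw -13.2 turned 1.129 Mz 0.02 tau7 -0.256 w 0.0108
19.03 yaw -14.92 turned 1.159 Mz 0.019 tau7 -0.248 w 0.0108
19.2 yaw -16.64 turned 1.189 Mz 0.094 tau7 -0.269 w 0.011
19.45 yaw -17.14 turned 1.198 Mz 0.036 tau7 -0.093 w 0.0109
42 [121.3 205.1] r 35.8 heading -52.4 | low px 122 210 r 40.6 head -28.2
5 [149.2 209.2] r 36.4 heading 54.3 | low px 149 210 r 41.7 head 51.0
14 [127.5 211.5] r 35.7 heading -16.5 | low px 126 213 r 42.0 head -12.0
8 [134.1 213.1] r 35.7 heading 6.5 | low px 133 214 r 41.3 head 7.6
5 [141.8 212.4] r 36.0 heading 30.2 | low px 141 213 r 40.9 head 28.8
```

View pics/knob2.png

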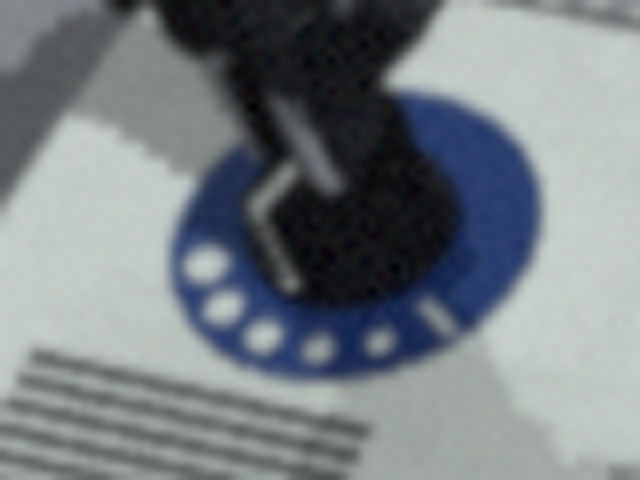

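The pointer line ends at crop (290,288), aimed at the third dot (263,337). A last check before handing in: pointer heading, held torque and tube state.

```bash
python3 -m jog '[[[0,0,0,0,0]]]'>/dev/null; python3 m.py
python3 -m jog '[[[0,0,0,0,0]]]'>/dev/null; python3 m.py
python3 -m jog '[[[0,0,0,0,0]]]'>/dev/null; python3 m.py
python3 -m jog '[[[0,0,0,0,0]]]'>/dev/null; python3 m.py
python3 - <<'E'
from h import *
im=vision.get_image('scene');c=np.array([.6236,-.1614])
for px,z in(((95+290/8,170+288/8),.1025),((95+255/8,170+208/8),.1315)):
    w=pt(im,*px,z)[:2]-c;print('pointer r',round(np.hypot(*w)*1000,1),'heading',round(np.degrees(np.arctan2(w[1],w[0])),1))
P=cloud(im);f=im['frame'].astype(int);r,g,b=f[...,0],f[...,1],f[...,2]
m=(r>110)&(g<70)&(b<70)&(np.hypot(P[...,0]-.64,P[...,1])<.03);print('red cap',m.sum(),np.round(P[m].mean(0),4),'top',np.round(np.percentile(P[m][:,2],95),4))
E
```

```text
19.58 yaw -17.14 turned 1.198 Mz 0.1 tau7 -0.091 w 0.011
19.67 yaw -17.14 turned 1.198 Mz 0.134 tau7 -0.092 w 0.0105
19.75 yaw -17.14 turned 1.198 Mz 0.08 tau7 -0.092 w 0.011
19.83 yaw -17.14 turned 1.198 Mz 0.103 tau7 -0.092 w 0.0106
pointer r 24.5 heading -11.1
pointer r 22.3 heading -14.4
red cap 105 [6.395e-01 6.000e-04 1.578e-01] top 0.1657
```

Run:
```python
from h import *
from scipy.optimize import minimize
c=np.array([.6232,-.1613])
def proj(im,p):
    q=(p-np.array(im['eye']))@rot(im); return np.float32(np.c_[im['fx']*q[:,0]/q[:,2]+im['cx'],im['fy']*q[:,1]/q[:,2]+im['cy']])
for n,im,rng in(('home',np.load('scene3.npy',allow_pickle=True).item(),range(35,70)),('now',vision.get_image('scene'),range(-35,5))):
    g=cv2.GaussianBlur(im['frame'].min(2).astype(np.float32),(0,0),.6); best=[]
    for h in rng:
        for L in(.0225,.0235):
            for dx in(-.002,-.001,0,.001,.002):
                for dy in(-.002,0,.002):
                    d=np.array([np.cos(np.radians(h)),np.sin(np.radians(h))]); cc=c+[dx,dy]
                    a=np.array([[*(cc+d*L),z] for z in np.linspace(.104,.131,12)]); b=np.array([[*(cc+d*s),.1317] for s in np.linspace(.014,.0225,6)])
                    uv=proj(im,np.r_[a,b]); best.append((cv2.remap(g,uv[:,0].copy(),uv[:,1].copy(),cv2.INTER_LINEAR).mean(),h,dx,dy))
    best.sort(reverse=True); print(n,best[:4],'mean h',np.mean([x[1] for x in best[:25]]))
    b0=sorted([x for x in best if x[2]==0 and x[3]==0],reverse=True)[:3];print('  at centre',b0)
```

```text
home [(np.float32(123.59516), 54, -0.002, -0.002), (np.float32(123.328094), 56, -0.001, -0.002), (np.float32(123.31635), 54, -0.002, -0.002), (np.float32(123.269585), 55, -0.002, -0.002)] mean h 55.2
  at centre [(np.float32(121.07841), 54, 0, 0), (np.float32(120.164825), 55, 0, 0), (np.float32(119.95694), 54, 0, 0)]
now [(np.float32(82.631836), -24, -0.001, 0.002), (np.float32(82.505295), -23, -0.001, 0.002), (np.float32(82.39843), -17, -0.001, 0), (np.float32(82.25621), -25, -0.001, 0.002)] mean h -18.96
  at centre [(np.float32(81.86989), -18, 0, 0), (np.float32(81.77261), -17, 0, 0), (np.float32(81.55899), -19, 0, 0)]
```

```bash
python3 -c "
from workcell import workorder
print(workorder.job_done())"
```

```text
the job is handed in; nothing more can be done
None
```

I handed the job in with the red-capped reference tube resting on the well floor and released, and the gripper holding the knob at about 1.2 rad, the third stop by three torque rises and the dial dots (pointer fit good to a few degrees).

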